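# Weigh a dye bottle on the beam balance

## Robot

A 6-joint arm with a two-finger parallel gripper is mounted at the origin on a cart in front of the work surface, level with it; the furniture and walls round the work are solid. World frame = base frame: x ahead of the robot, y to its left, z up, the work surface at z = 0. Lengths are in m, angles in rad, forces in N, time in s.
With the tool pointing down it reaches from about 0.35 to 0.775 m from the base axis. Payload 7.3 kg.
Tool frame: the origin (TCP) lies at the centre of the arm's flange, where the gripper is bolted on; the fingertips stand 178 mm ahead of it and the grasp point (between the pads) lies 159 mm ahead of it; z points along the fingers, y is the line along which they close (so a half turn about z gives the same grasp; the last joint's range is limited). The gripper opens to 92 mm and grips with 3 to 60 N. Pads are 19 mm wide; open, the fingers measure 130 mm over their backs; the gripper's body (75 mm by 190 mm) begins 47 mm behind the grasp point.
Start: joints at [-0.146, 0.342, 1.524, -0, 1.275, -0.146], TCP at [0.525, 0, 0.405] pointing down, gripper open.
Joint ranges: [-2.53, 2.53], [-0.77, 2.02], [0.04, 2.7], [-1, 4.14], [0.28, 2.66], [-3.11, 3.11]. Speed limits (rad/s): [2.57, 2.57, 3.14, 3.14, 3.14, 3.14].

## Interface

Orientations are given as [roll, pitch, yaw] about the fixed x, y, z axes, in that order (R = Rz(yaw) Ry(pitch) Rx(roll)).
In Python, from cell import robot gives the robot as it stands.
- The arm moves only by the shell command python3 -m pendant FILE [OPENING] [FORCE], which reads ROWS from the file FILE. ROWS is a JSON list of rows, 1 to 8 of them, each written [[dx, dy, dz], [rx, ry, rz]]: dx, dy, dz in m, then a rotation vector rx, ry, rz in rad; each row shifts and turns the commanded pose from where the row before left it, along the tool's axes as they then stand; what a row does not reach is not made up. A row lasts 1/12 s, in which the tool goes at most 0.0417 m and 0.125 rad, less where a joint would pass 70% of its speed; a pose out of reach is approached as far as the arm can. OPENING is the finger opening in m, set as the command begins (- or left out keeps the last). The fingers move at their own pace and stop on an object; FORCE is the grip in N (left out, the last holds). Time passes only in rows, so rows that do not move let the fingers close. It prints the time, the measured TCP pose, the force, the opening and the grip force at its end. Input that does not fit is refused with a message, and nothing moves.
- robot.observe(): the state, without advancing time (a new reading comes with each control period).
- robot.read_camera(name): name is "scene" or "side" or "wrist"; returns a dict with "image" (420x560x3 uint8, red, green, blue), "fx", "fy", "cx", "cy" (pixels), "pose" (4x4, takes a point from camera to world coordinates). Camera axes: x right, y down, z forward; pixel columns grow to the right and rows downward; lengths in m; the calibration is good to about 2 mm. The wrist camera is an equidistant fisheye: a pixel r from the principal point sees the ray r / f radians off the axis. A picture is of the moment at which its call begins. There is no depth.
- robot.hand_in(): hands the job in; it is judged then, once.
The state is a dict: "time": time; "qpos": joint angles; "qvel": joint speeds; "joint_efforts": joint torques, N m; "tool_pos": TCP position; "tool_rot": TCP orientation; "contact_force": force on the tool from outside, world axes, zero at the start; "torque": the same for the moment, N m; "opening": finger opening in m; "grip_force": force on a finger pad.
Only numpy, scipy, OpenCV 4.12 (cv2) and the standard library are available. Lean on these libraries where they do the work, as an engineer would, in place of code of your own. Each camera call takes 0.05 s, during which the arm holds its last target. There are 200 camera calls.

## Task

See how much is left in the small dye bottle with the blue band on its label: pick it out from the other two, stand it gently on the pan of the beam balance and let go. Then nudge the brass poise by its knob along the notched beam with light pushes of a fingertip, never gripping or forcing it, until the pointer comes to rest inside the green band of the scale with your hand off the balance. Leave the other bottles, the cups and the beaker where they are.

Things in the scene. Friction and masses are not known exactly. Their poses are not given: they have to be found in the camera images.
- balance: Beam balance, grey cast base 415 mm long (y), 130 mm wide, 17 mm high; fixed. Origin on the table under the fulcrum. Local x points away from the operator's side, y along the beam to the pan (left), -y to the notched bar and scale (right). The scale post at the right end is 112 mm high, 245 mm from the fulcrum.
- fulcrum (a point): Point on the fulcrum axis (along the balance's x), 115 mm above the table; the grey yoke round it is 118 mm high. A push on the knob passes below it: pushing the poise towards the fulcrum holds the beam at its lower stop (pointer down), pushing it outwards holds it at the upper stop. So the pointer can be read only when nothing touches the balance.
- beam: Tilting aluminium beam; origin on the fulcrum axis. The notched bar, 8 mm wide and 14 mm high, runs to local -y, its centre 50 mm below the fulcrum axis, 3 mm teeth on its upper edge. Swings 0.08 rad each way from level; damped, at rest about 1.5 s after it is let go. Delicate: no push of the hand on beam, poise or pan may pass 12 N (4 to 6 N moves the poise).
- notch_zero (a point): Zero notch, in the bar's centre line 30 mm right of the fulcrum. From here 21 notches follow, 8 mm apart, outwards along local -y; each is worth 5 g, the last (160 mm out) 100 g. With an empty pan the beam balances with the poise here.
- poise: Brass poise, 60 g, sliding only along the notched bar: block 23 x 20 mm with an upright round knob on top, 12 mm thick, 30 mm tall. Origin in the bar's centre line, 24.5 mm below the knob's foot; y along the beam to the fulcrum. A sprung pawl clicks into the notches: 4 to 6 N pushes it over a tooth, then it pulls itself central in the next. Starts near the outer end, too heavy for the bottle.
- knob_top (a point): Centre of the top of the poise's knob (54.5 mm above the poise's origin).
- pan_mid (a point): Centre of the upper face of the pan's floor. Round steel dish, 80 mm across, rim 4 mm above the floor and 92 mm across, 96 mm left of the fulcrum. Always level; moves 8 mm up and down with the beam (130 mm above the table when level). Starts at its upper stop and gives way under about 1 N; at its lower stop it is hard. Setting down a bottle on it may not pass 8 N.
- pointer_tip (a point): Tip of the red pointer at the right end of the beam, 245 mm from the fulcrum. It moves 20 mm up and down from the scale's middle to its stops; when free and off the stops, one notch of the poise moves it 8.7 mm. Moving the poise towards the fulcrum raises it.
- scale_mid (a point): Middle of the green band on the white scale at the right end of the balance, level with the pointer tip when the beam is level. The band reaches 6 mm above and 6 mm below it.
- bottle_blue: Brown dye bottle with white cap and a blue band on its label, 28 mm across, 65 mm high (body to 50 mm, cap 20 mm across above); closed. Weighs somewhere between 38 and 72 g. Origin in the centre of its underside, z along it. It stands upright on the table in one of three places, to the left of the balance.
- bottle_red: Bystander: the same bottle with a red band. Origin in the centre of its underside.
- bottle_violet: Bystander: the same bottle with a violet band. Origin in the centre of its underside.
- cup_pink: Bystander: plastic cup with a little pink in it, 75 mm across, 88 mm high, in front of the balance. Origin in the centre of its underside.
- cup_empty: Bystander: empty plastic cup, 74 mm across, 88 mm high, behind the balance. Origin in the centre of its underside.
- cup_full: Bystander: plastic cup half full of pink, 73 mm across, 88 mm high, behind the balance. Origin in the centre of its underside.
- beaker: Bystander: glass beaker, 83 mm across, 96 mm high, at the back right. Origin in the centre of its underside.
Not all that is in view belongs to the job. Leave any orange or turquoise look-alike of the bottle_blue alone.

How it is judged:
By the outcome, as a careful person would: the job done as asked, in the order asked, and still so for the second after the job is handed in, with the robot touching nothing.
It also fails if it takes over 72 s, if anything falls off the work surface, if the arm or the gripper's body presses on something with over 40 N, if the wrist force passes 120 N, or if a joint passes its speed limit or range.

## Working session

There is one attempt and no reset: what is moved stays moved. The work goes in short steps, Python scripts to look and compute and a shell command to move; the robot and the scene stay as the last step left them, time stands still between calls to the robot, and variables do not carry over. Pictures are saved under pics/ and viewed, at most 10 in all, crops included, and the job is handed in when it is done.

```bash
mkdir -p pics; ls; python3 - <<'E'
from cell import robot
import cv2, numpy as np
s=robot.observe(); print(s['time'],s['tool_pos'],s['tool_rot'],s['opening'])
for n in ["scene","side","wrist"]:
    c=robot.read_camera(n); cv2.imwrite(f'pics/{n}0.png',c['image'][:,:,::-1]); np.savez(f'{n}0.npz',**c)
    print(n,c['fx'],c['fy'],c['cx'],c['cy'],np.round(c['pose'],3).tolist())
E
```

```text
pics
0.0 [5.24862855e-01 5.77530736e-05 4.04057033e-01] [-3.14010041e+00 -1.94477200e-04  1.57087027e+00] 0.09198488625349494
scene 453.4855993283838 453.4855993283838 277.9110127939467 206.49921760547338 [[-0.817, -0.253, 0.519, -0.045], [-0.577, 0.351, -0.737, 0.85], [0.004, -0.902, -0.433, 0.6], [0.0, 0.0, 0.0, 1.0]]
side 395.2069335195635 395.2069335195635 277.61058396613794 209.33306041039026 [[-0.873, -0.291, 0.391, 0.076], [-0.487, 0.528, -0.696, 0.84], [-0.004, -0.798, -0.602, 0.851], [0.0, 0.0, 0.0, 1.0]]
wrist 325.19226210127806 325.19226210127806 276.14482475468714 213.06753139751942 [[1.0, 0.001, -0.002, 0.524], [0.0, -0.966, -0.26, 0.07], [-0.002, 0.26, -0.966, 0.384], [0.0, 0.0, 0.0, 1.0]]
```

View pics/scene0.png

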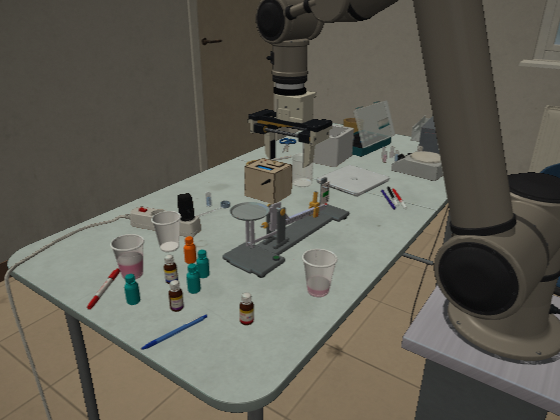

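View pics/side0.png

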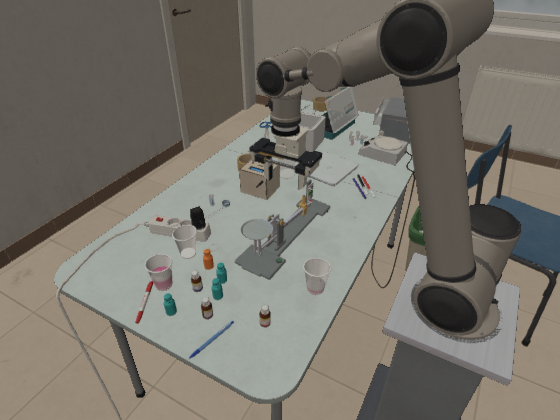

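View pics/wrist0.png

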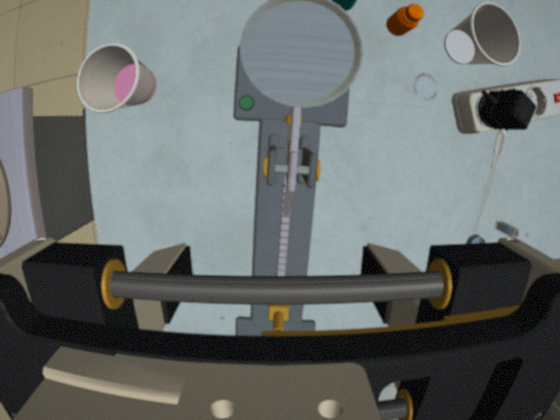

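```bash
cat > h.py <<'E'
import numpy as np, cv2
def load(n): return dict(np.load(n+'.npz'))
def ray(c,u,v,fish=False):
    a=np.array([(u-c['cx'])/c['fx'],(v-c['cy'])/c['fy'],1.0])
    if fish:
        r=np.hypot(a[0],a[1]); a=np.array([a[0]/r*np.sin(r),a[1]/r*np.sin(r),np.cos(r)]) if r>1e-9 else a
    P=c['pose']; return P[:3,3],P[:3,:3]@(a/np.linalg.norm(a))
def onz(c,u,v,z,fish=False):
    o,d=ray(c,u,v,fish); return o+d*(z-o[2])/d[2]
def tri(*rays):
    A=0;b=0
    for o,d in rays:
        M=np.eye(3)-np.outer(d,d); A=A+M; b=b+M@o
    p=np.linalg.solve(A,b); return p,[np.linalg.norm((np.eye(3)-np.outer(d,d))@(p-o)) for o,d in rays]
E
python3 - <<'E'
from h import *
a=load('scene0')['image']; b=load('side0')['image']
A=cv2.resize(a[220:340,95:275],None,fx=4,fy=4,interpolation=cv2.INTER_CUBIC)[:, :720]
cv2.imwrite('pics/crop1.png',A[:,:,::-1])
B=cv2.resize(a[165:280,220:360],None,fx=5,fy=5,interpolation=cv2.INTER_CUBIC)
cv2.imwrite('pics/crop2.png',B[:,:,::-1])
E
```

```text
(no output)
```

View pics/crop1.png

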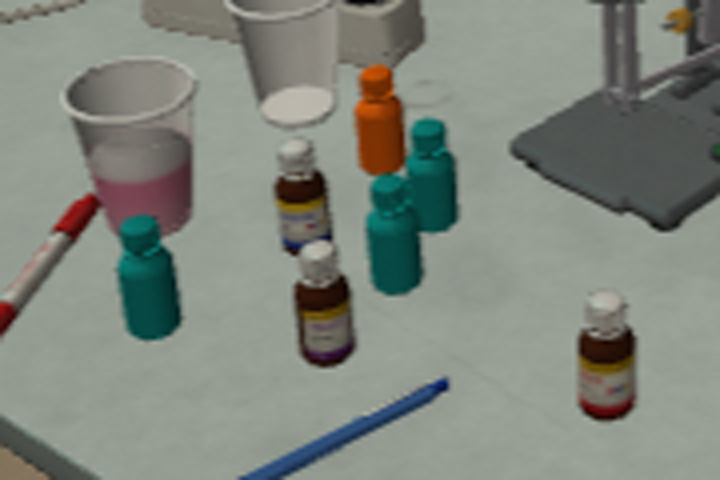

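View pics/crop2.png

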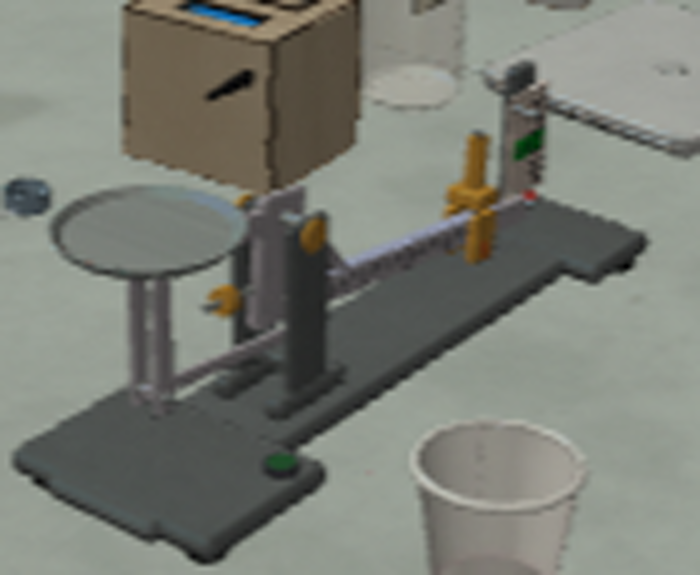

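```bash
python3 - <<'E'
from h import *
c=load('scene0')
f=lambda x,y:(95+x/4-.4,220+y/4-.4)
g=lambda x,y:(220+x/5-.4,165+y/5-.4)
for n,u,v,z in [('blue cap',*f(296,156),.0575),('violet',*f(318,262),.0575),('red',*f(605,310),.0575),
 ('tealL cap',*f(140,232),.0575),('tealM',*f(389,192),.0575),('tealR',*f(428,135),.0575),('orange',*f(376,80),.0575),
 ('cupfull rim',*f(130,87),.088),('cupempty base',*f(297,107),0),('cuppink rim',*g(499,465),.088),
 ('pan',*g(150,232),.142),('knobtop',*g(477,137),.105),('scaleposttop',*g(520,70),.112),('pointer',*g(529,196),.045)]:
    print(n,onz(c,u,v,z).round(4))
# side caps: whitest blobs
s=load('side0')
for n,p in [('blue',(196,276)),('violet',(207,301)),('red',(265,310))]:
    w=s['image'][p[1]-14:p[1]+10,p[0]-12:p[0]+12].astype(int)
    m=(w[:,:,0]>w[:,:,1]-3)&(w.min(2)>140)
    y,x=np.nonzero(m); print(n,m.sum(),x.mean()+p[0]-12,y.mean()+p[1]-14, onz(s,x.mean()+p[0]-12,y.mean()+p[1]-14,.059).round(4))
w=load('wrist0')
for n,u,v,z in [('pan',301,52,.142),('knob',280,313,.1),('fulL',267,168,.115),('fulR',318,168,.115),('orangecap',414,12,.06),('cupempty',481,35,.088),('cuppink',107,78,.088)]: print('w',n,onz(w,u,v,z,True).round(4))
E
```

```text
blue cap [0.6493 0.2862 0.0575]
violet [0.5647 0.3489 0.0575]
red [0.4213 0.2952 0.0575]
tealL cap [0.6596 0.3843 0.0575]
tealM [0.5813 0.282  0.0575]
tealR [0.6052 0.2272 0.0575]
orange [0.6744 0.1996 0.0575]
cupfull rim [0.7403 0.3222 0.088 ]
cupempty base [0.7667 0.1854 0.    ]
cuppink rim [0.3544 0.1294 0.088 ]
pan [0.544  0.1259 0.142 ]
knobtop [ 0.5205 -0.1273  0.105 ]
scaleposttop [ 0.5417 -0.2095  0.112 ]
pointer [ 0.5213 -0.191   0.045 ]
blue 16 194.3125 272.75 [0.6499 0.2876 0.059 ]
violet 24 205.0 299.0 [0.5676 0.3472 0.059 ]
red 32 263.96875 307.8125 [0.4211 0.2982 0.059 ]
w pan [0.5419 0.1269 0.142 ]
w knob [ 0.5275 -0.1125  0.1   ]
w fulL [0.516  0.0359 0.115 ]
w fulR [0.5585 0.0361 0.115 ]
w orangecap [0.6695 0.2031 0.06  ]
w cupempty [0.7366 0.1819 0.088 ]
w cuppink [0.3573 0.1272 0.088 ]
```

```bash
echo '[[[0, 0, 0], [0, 0, 0.12]], [[0, 0, 0], [0, 0, 0.12]], [[0, 0, 0], [0, 0, 0.12]], [[0, 0, 0], [0, 0, 0.12]], [[0, 0, 0], [0, 0, 0.12]], [[0, 0, 0], [0, 0, 0.12]], [[0, 0, 0], [0, 0, 0.12]]]' > rows.txt && python3 -m pendant rows.txt 0.05 10
echo '[[[0, 0, 0], [0, 0, 0.12]], [[0, 0, 0], [0, 0, 0.12]], [[0, 0, 0], [0, 0, 0.12]], [[0, 0, 0], [0, 0, 0.12]], [[0, 0, 0], [0, 0, 0.12]], [[0, 0, 0], [0, 0, 0.13]]]' > rows.txt && python3 -m pendant rows.txt
echo '[[[0.0156, -0.0359, 0], [0, 0, 0]], [[0.0156, -0.0359, 0], [0, 0, 0]], [[0.0156, -0.0359, 0], [0, 0, 0]], [[0.0156, -0.0359, 0], [0, 0, 0]], [[0.0156, -0.0359, 0], [0, 0, 0]], [[0.0156, -0.0359, 0], [0, 0, 0]], [[0.0156, -0.0359, 0], [0, 0, 0]], [[0.0156, -0.0359, 0], [0, 0, 0]]]' > rows.txt && python3 -m pendant rows.txt
echo '[[[0, 0, 0.03], [0, 0, 0]], [[0, 0, 0.03], [0, 0, 0]], [[0, 0, 0], [0, 0, 0]]]' > rows.txt && python3 -m pendant rows.txt
python3 - <<'E'
from cell import robot
import cv2, numpy as np
c=robot.read_camera('wrist'); cv2.imwrite('pics/w1.png',c['image'][:,:,::-1]); np.savez('w1.npz',**c)
s=robot.observe(); print(s['tool_pos'],s['tool_rot'],s['qpos'])
from h import ray
# predicted pixel of bottle cap
def proj(p):
    q=c['pose'][:3,:3].T@(np.array(p)-c['pose'][:3,3]); r=np.hypot(q[0],q[1]); th=np.arctan2(r,q[2])*c['fx']
    return q[0]/r*th+c['cx'],q[1]/r*th+c['cy']
print(proj((.6495,.287,.065)),proj((.6495,.287,.01)))
E
```

```text
time: 0.73
tool_pos: [0.5249, 0.0, 0.4044]
tool_rot: [-3.141, 0.0, 0.725]
contact_force: [0.1, 0.1, -0.4]
opening: 0.0514
grip_force: 0.0
time: 1.23
tool_pos: [0.5249, -0.0, 0.4044]
tool_rot: [-3.142, 0.001, -0.0]
contact_force: [-0.4, -0.3, 1.0]
opening: 0.0501
grip_force: 0.0
time: 1.9
tool_pos: [0.6484, 0.2899, 0.4043]
tool_rot: [3.141, 0.001, 0.006]
contact_force: [1.3, -0.8, 0.7]
opening: 0.05
grip_force: 0.0
time: 2.15
tool_pos: [0.647, 0.2885, 0.3367]
tool_rot: [3.138, 0.012, 0.007]
contact_force: [-0.3, -0.1, -1.9]
opening: 0.0502
grip_force: 0.0
[0.64743991 0.28802727 0.34028609] [3.13868839 0.00877338 0.00626781] [ 3.10583135e-01  7.40310652e-01  1.01744199e+00 -1.44277050e-04
  1.39308050e+00  1.87512508e+00]
(np.float64(276.1862938935848), np.float64(207.44179075761988)) (np.float64(275.92107360806574), np.float64(192.79887418036722))
```

View pics/w1.png

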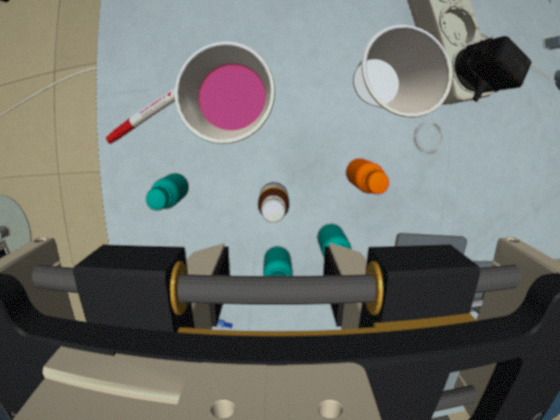

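```bash
python3 -c "
from h import *
c=load('w1');print(onz(c,273.5,210,.065,True))"
echo '[[[0.001, -0.0005, 0.03], [0, 0, 0]], [[0, 0, 0.03], [0, 0, 0]], [[0, 0, 0.03], [0, 0, 0]], [[0, 0, 0.03], [0, 0, 0]], [[0, 0, 0.018], [0, 0, 0]], [[0, 0, 0], [0, 0, 0]], [[0, 0, 0], [0, 0, 0]]]' > rows.txt && python3 -m pendant rows.txt
```

```text
[0.64737424 0.28912894 0.065     ]
time: 2.78
tool_pos: [0.6497, 0.2881, 0.208]
tool_rot: [-3.141, -0.001, 0.005]
contact_force: [-0.1, -0.2, 0.7]
opening: 0.0499
grip_force: 0.0
```

```bash
echo '[[[-0.001, -0.0005, 0.005], [0, 0, 0]], [[0, 0, 0], [0, 0, 0]], [[0, 0, 0], [0, 0, 0]], [[0, 0, 0], [0, 0, 0]], [[0, 0, 0], [0, 0, 0]], [[0, 0, 0], [0, 0, 0]], [[0, 0, 0], [0, 0, 0]], [[0, 0, 0], [0, 0, 0]]]' > rows.txt && python3 -m pendant rows.txt 0.02 8
python3 -c "
from cell import robot
s=robot.observe();print(s['contact_force'],s['opening'],s['tool_pos'])"
```

```text
time: 3.45
tool_pos: [0.6485, 0.2891, 0.2031]
tool_rot: [-3.141, -0.002, 0.006]
contact_force: [-0.0, 0.2, 5.8]
opening: 0.0274
grip_force: 8.0
[-0.04749071  0.17888258  5.80276283] 0.02740487268562281 [0.64849525 0.28912313 0.20310816]
```

```bash
echo '[[[0, 0, -0.02], [0, 0, 0]], [[0, 0, -0.035], [0, 0, 0]], [[0, 0, -0.035], [0, 0, 0]], [[0, 0, -0.035], [0, 0, 0]], [[0, 0, -0.035], [0, 0, 0]], [[0, 0, -0.02], [0, 0, 0]], [[0, 0, 0], [0, 0, 0]]]' > rows.txt && python3 -m pendant rows.txt
echo '[[[-0.0132, 0.0203, 0], [0, 0, 0]], [[-0.0132, 0.0203, 0], [0, 0, 0]], [[-0.0132, 0.0203, 0], [0, 0, 0]], [[-0.0132, 0.0203, 0], [0, 0, 0]], [[-0.0132, 0.0203, 0], [0, 0, 0]], [[-0.0132, 0.0203, 0], [0, 0, 0]], [[-0.0132, 0.0203, 0], [0, 0, 0]], [[-0.0132, 0.0203, 0], [0, 0, 0]]]' > rows.txt && python3 -m pendant rows.txt
echo '[[[0, 0, 0], [0, 0, 0]], [[0, 0, 0], [0, 0, 0]], [[0, 0, 0], [0, 0, 0]], [[0, 0, 0], [0, 0, 0]]]' > rows.txt && python3 -m pendant rows.txt
python3 - <<'E'
from cell import robot
import cv2, numpy as np
ims=[]
for n in ('wrist','scene'):
    c=robot.read_camera(n); ims.append(c['image']); np.savez(n+'2.npz',**c)
m=np.hstack([cv2.resize(ims[0][:,:],(400,300)),cv2.resize(ims[1][160:280,200:360],(400,300),interpolation=cv2.INTER_CUBIC)])
cv2.imwrite('pics/m2.png',m[:,:,::-1])
s=robot.observe();print(s['contact_force'],s['opening'],s['tool_pos'])
E
```

```text
time: 4.03
tool_pos: [0.6484, 0.2891, 0.3883]
tool_rot: [-3.139, -0.01, 0.006]
contact_force: [-0.0, 0.3, 0.7]
opening: 0.0277
grip_force: 8.0
time: 4.7
tool_pos: [0.5424, 0.125, 0.3804]
tool_rot: [3.141, 0.002, 0.006]
contact_force: [0.2, -0.0, -1.2]
opening: 0.0278
grip_force: 8.0
time: 5.03
tool_pos: [0.5438, 0.1266, 0.3813]
tool_rot: [-3.141, 0.0, 0.006]
contact_force: [0.8, -0.2, -0.3]
opening: 0.0274
grip_force: 8.0
[ 0.23015578  1.76986861 -1.10266215] 0.027977811911764044 [0.54378231 0.12664504 0.38126851]
```

View pics/m2.png

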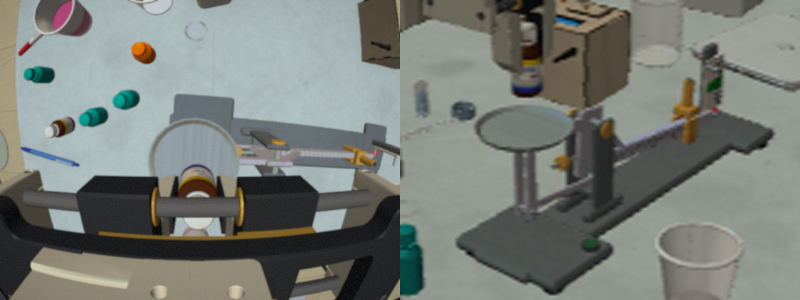

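```bash
echo '[[[0, 0, 0.012], [0, 0, 0]], [[0, 0, 0.012], [0, 0, 0]], [[0, 0, 0.006], [0, 0, 0]], [[0, 0, 0.002], [0, 0, 0]], [[0, 0, 0.002], [0, 0, 0]], [[0, 0, 0.002], [0, 0, 0]], [[0, 0, 0.002], [0, 0, 0]], [[0, 0, 0], [0, 0, 0]]]' > rows.txt && python3 -m pendant rows.txt
echo '[[[0, 0, 0.002], [0, 0, 0]], [[0, 0, 0.002], [0, 0, 0]], [[0, 0, 0.001], [0, 0, 0]], [[0, 0, 0], [0, 0, 0]], [[0, 0, 0], [0, 0, 0]], [[0, 0, 0], [0, 0, 0]]]' > rows.txt && python3 -m pendant rows.txt
python3 - <<'E'
from cell import robot
import cv2, numpy as np
c=robot.read_camera('scene'); np.savez('s3.npz',**c)
m=cv2.resize(c['image'][170:250,210:330],(780,520),interpolation=cv2.INTER_CUBIC)
cv2.imwrite('pics/m3.png',m[:,:,::-1])
s=robot.observe();print(s['contact_force'],s['opening'],s['tool_pos'])
E
```

```text
time: 5.8
tool_pos: [0.5435, 0.126, 0.3438]
tool_rot: [-3.142, -0.0, 0.006]
contact_force: [-0.4, 0.5, -0.8]
opening: 0.0276
grip_force: 8.0
time: 6.3
tool_pos: [0.5435, 0.1259, 0.3389]
tool_rot: [-3.142, -0.0, 0.006]
contact_force: [-0.5, -0.1, -0.0]
opening: 0.0274
grip_force: 8.0
[ 0.68082148  0.10998198 -0.31951429] 0.0276417986392168 [0.54353242 0.12590254 0.33886425]
```

View pics/m3.png

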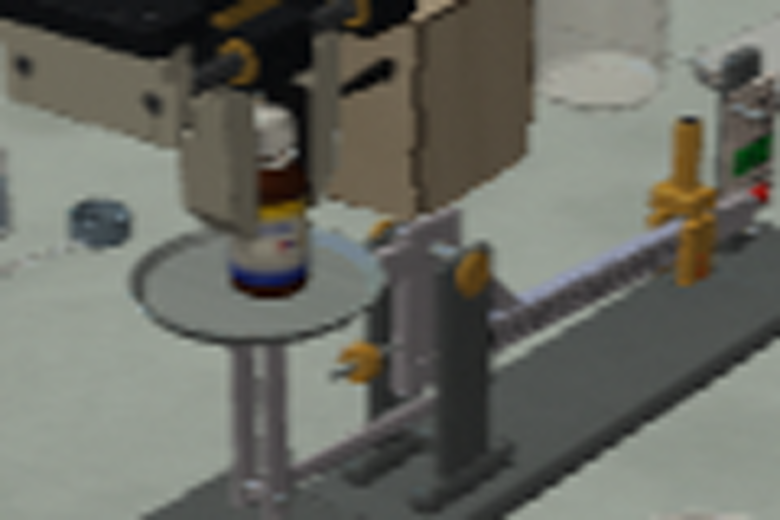

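```bash
cat >> h.py <<'E'
def red(im,x0=315,x1=335,y0=170,y1=215):
    w=im[y0:y1,x0:x1].astype(int); d=np.clip(w[:,:,0]-np.maximum(w[:,:,1],w[:,:,2])-40,0,None)
    y,x=np.mgrid[y0:y1,x0:x1]; g=np.clip(w[:,:,1]-np.maximum(w[:,:,0],w[:,:,2])-25,0,None)
    f=lambda m:(round((m*x).sum()/m.sum(),2),round((m*y).sum()/m.sum(),2),int(m.sum())) if m.sum() else None
    return f(d),f(g)
E
python3 -c "
from h import *
for n in ('scene0','scene2','s3'): print(red(load(n)['image']))"
```

```text
((np.float64(324.37), np.float64(204.1), 134), (np.float64(324.95), np.float64(193.38), 226))
((np.float64(324.27), np.float64(204.13), 124), (np.float64(324.98), np.float64(193.37), 212))
((np.float64(325.77), np.float64(199.47), 277), (np.float64(324.95), np.float64(193.38), 221))
```

```bash
echo '[[[0, 0, 0], [0, 0, 0]], [[0, 0, 0], [0, 0, 0]], [[0, 0, 0], [0, 0, 0]], [[0, 0, 0], [0, 0, 0]], [[0, 0, 0], [0, 0, 0]]]' > rows.txt && python3 -m pendant rows.txt 0.06
echo '[[[0, 0, -0.015], [0, 0, 0]], [[0, 0, -0.03], [0, 0, 0]], [[0, 0, -0.03], [0, 0, 0]], [[0, 0, -0.02], [0, 0, 0]], [[0, 0, 0], [0, 0, 0]]]' > rows.txt && python3 -m pendant rows.txt
echo '[[[0, 0, 0], [0, 0, -0.12]], [[0, 0.01, 0], [0, 0, -0.12]], [[0, 0.02, 0], [0, 0, -0.12]], [[0, 0.025, 0], [0, 0, -0.12]], [[0, 0.025, 0], [0, 0, -0.12]], [[0, 0.025, 0], [0, 0, -0.12]], [[0, 0, 0], [0, 0, -0.12]], [[0, 0, 0], [0, 0, -0.12]]]' > rows.txt && python3 -m pendant rows.txt 0
echo '[[[0, 0, 0], [0, 0, -0.12]], [[0, 0, 0], [0, 0, -0.12]], [[0, 0, 0], [0, 0, -0.12]], [[0, 0, 0], [0, 0, -0.12]], [[0, 0, 0], [0, 0, -0.12]], [[0, 0, 0], [0, 0, 0]]]' > rows.txt && python3 -m pendant rows.txt
python3 - <<'E'
from cell import robot
import cv2, numpy as np
from h import red
ims=[]
for n in ('wrist','scene'):
    c=robot.read_camera(n); ims.append(c['image']); np.savez(n+'4.npz',**c)
print(red(ims[1]))
m=np.hstack([cv2.resize(ims[0],(480,360)),cv2.resize(ims[1][160:280,215:335][:,:],(320,360),interpolation=cv2.INTER_CUBIC)])
cv2.imwrite('pics/m4.png',m[:,:,::-1])
s=robot.observe();print(s['contact_force'],s['opening'],s['tool_pos'],s['tool_rot'])
E
```

```text
time: 6.77
tool_pos: [0.5435, 0.1259, 0.3387]
tool_rot: [3.142, -0.0, 0.006]
contact_force: [0.0, 0.1, -0.5]
opening: 0.0563
grip_force: 0.0
time: 7.18
tool_pos: [0.5439, 0.126, 0.4387]
tool_rot: [-3.141, -0.009, 0.006]
contact_force: [0.4, -0.1, 0.8]
opening: 0.0599
grip_force: 0.0
time: 7.85
tool_pos: [0.585, 0.0291, 0.4325]
tool_rot: [-3.14, 0.001, 0.969]
contact_force: [0.6, -0.5, -0.7]
opening: 0.0114
grip_force: 0.0
time: 8.35
tool_pos: [0.5844, 0.0306, 0.4329]
tool_rot: [-3.14, -0.0, 1.57]
contact_force: [-0.4, -0.5, -0.3]
opening: 0.0002
grip_force: 0.0
((np.float64(325.01), np.float64(201.4), 189), (np.float64(324.93), np.float64(193.37), 219))
[-0.07528549  0.05905474 -0.69937855] 0.0006764121503539342 [0.58440657 0.03060615 0.43314554] [-3.14078225e+00 -7.07182205e-05  1.56193120e+00]
```

View pics/m4.png

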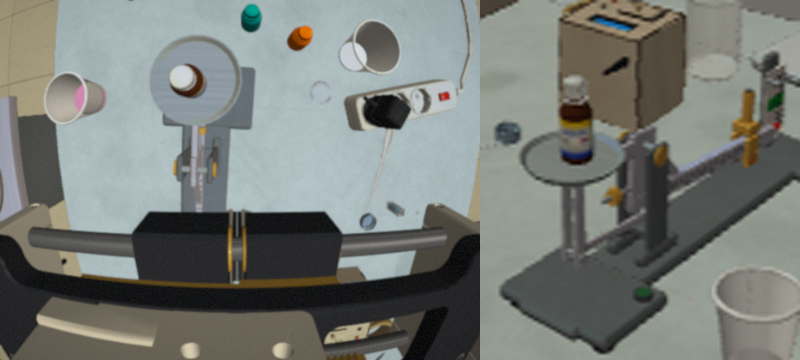

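```bash
cat >> h.py <<'E'
def proj(c,p):
    q=c['pose'][:3,:3].T@(np.array(p)-c['pose'][:3,3]); return q[0]/q[2]*c['fx']+c['cx'],q[1]/q[2]*c['fy']+c['cy']
E
python3 - <<'E'
from cell import robot
from h import *
sc=robot.read_camera('scene'); sd=robot.read_camera('side'); np.savez('sc5.npz',**sc); np.savez('sd5.npz',**sd)
print(red(sc['image']))
for dz in (-.02,-.006,0,.006,.02): print(dz,np.round(proj(sc,(.53,-.209,.065+dz)),2))
def orange(im,x0,x1,y0,y1):
    h=cv2.cvtColor(im,cv2.COLOR_RGB2HSV); m=(h[:,:,0]>8)&(h[:,:,0]<28)&(h[:,:,1]>140)&(h[:,:,2]>90)
    w=m[y0:y1,x0:x1]; 
    for r in range(w.shape[0]):
        x=np.nonzero(w[r])[0]
        if len(x): print(r+y0,x.min()+x0,x.max()+x0,len(x))
print('scene'); orange(sc['image'],305,325,185,225)
print('side'); orange(sd['image'],290,318,185,225)
w=load('wrist0'); print('w0'); orange(w['image'],255,305,295,340)
E
```

```text
((np.float64(324.96), np.float64(201.47), 188), (np.float64(324.95), np.float64(193.41), 215))
-0.02 [325.9  200.91]
-0.006 [326.15 196.53]
0 [326.25 194.64]
0.006 [326.36 192.74]
0.02 [326.6  188.28]
scene
191 314 317 4
192 314 317 4
193 314 316 3
194 314 316 3
195 314 316 3
196 314 316 3
197 314 316 3
198 314 316 3
199 313 316 4
200 311 317 7
201 310 319 10
202 310 317 8
203 311 316 6
204 310 316 7
205 310 318 5
206 315 316 2
207 315 316 2
208 314 316 3
209 314 315 2
210 314 318 3
211 314 315 2
212 314 315 2
213 314 315 2
214 314 315 2
215 314 315 2
side
200 304 304 1
203 306 306 1
204 306 306 1
205 305 305 1
206 306 306 1
207 305 306 2
208 305 306 2
210 304 305 2
211 304 305 2
212 304 305 2
w0
305 270 287 18
306 269 287 19
307 269 287 19
308 269 287 19
309 269 287 19
310 269 287 19
311 269 287 19
312 269 287 19
313 269 287 19
314 269 287 19
315 269 287 18
316 269 287 18
317 269 287 19
318 269 286 17
319 270 286 17
320 274 283 10
321 275 282 8
322 274 282 9
323 275 282 8
324 274 282 9
325 275 282 8
326 274 282 9
327 274 282 9
328 274 282 9
329 274 282 6
330 274 282 4
331 273 283 3
```

```bash
python3 - <<'E'
from h import *
w=load('wrist0'); s=load('sc5'); s0=load('scene0')
for v,z in ((319.5,.08),(326,.095)): print('w',onz(w,278.2,v,z,True).round(4))
for x in (.525,.528,.531):
    o,d=ray(s,315.3,190.5); print(x,(o+d*(x-o[0])/d[0]).round(4))
o,d=ray(w,278.2,330,True); p,r=tri((o,d),ray(s0,315.3,196)); print('tri',p,r)
E
```

```text
w [ 0.5258 -0.134   0.08  ]
w [ 0.5258 -0.1325  0.095 ]
0.525 [ 0.525  -0.1363  0.1051]
0.528 [ 0.528  -0.1415  0.1025]
0.531 [ 0.531  -0.1467  0.0999]
tri [ 0.52668025 -0.14278502  0.08642254] [np.float64(0.0012793591109058998), np.float64(0.0012793591109060407)]
```

```bash
echo '[[[-0.0338, -0.0097, 0], [0, 0, 0]], [[-0.0338, -0.0097, 0], [0, 0, 0]], [[-0.0338, -0.0097, 0], [0, 0, 0]], [[-0.0338, -0.0097, 0], [0, 0, 0]], [[-0.0338, -0.0097, 0], [0, 0, 0]], [[-0.0338, -0.0097, 0], [0, 0, 0]], [[0, 0, 0], [0, 0, 0]]]' > rows.txt && python3 -m pendant rows.txt
echo '[[[0, 0, 0.03], [0, 0, 0]], [[0, 0, 0.03], [0, 0, 0]], [[0, 0, 0.03], [0, 0, 0]], [[0, 0, 0.02], [0, 0, 0]], [[0, 0, 0], [0, 0, 0]], [[0, 0, 0], [0, 0, 0]]]' > rows.txt && python3 -m pendant rows.txt
python3 - <<'E'
from cell import robot
from h import *
c=robot.read_camera('wrist'); np.savez('w6.npz',**c); cv2.imwrite('pics/w6.png',c['image'][:,:,::-1])
s=robot.observe();print(s['contact_force'],s['tool_pos'],s['tool_rot'])
E
```

```text
time: 9.13
tool_pos: [0.5237, -0.1769, 0.4336]
tool_rot: [-3.141, 0.002, 1.558]
contact_force: [0.5, -0.3, -0.4]
opening: 0.0003
grip_force: 0.0
time: 9.63
tool_pos: [0.5253, -0.1716, 0.3233]
tool_rot: [-3.14, -0.001, 1.565]
contact_force: [1.0, 1.2, 0.5]
opening: 0.0005
grip_force: 0.0
[ 0.33712251 -0.01263215  0.35077158] [ 0.52570747 -0.17184285  0.32465785] [3.14052605e+00 4.21721798e-04 1.56502772e+00]
```

View pics/w6.png

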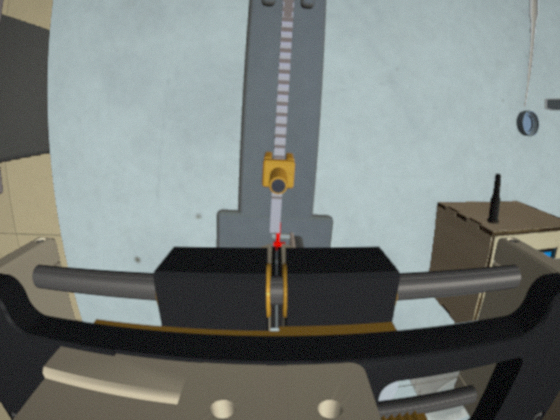

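```bash
python3 - <<'E'
from h import *
c=load('w6'); 
for z in (.10,.108): print(onz(c,278,187,z,True).round(4))
print('ptr',onz(c,278,238,.055,True).round(4),'blockback',onz(c,279,156,.07,True).round(4))
o,d=ray(c,278,187,True); print(tri((o,d),ray(load('sc5'),315.4,191)))
E
```

```text
[ 0.5255 -0.1396  0.1   ]
[ 0.5255 -0.1381  0.108 ]
ptr [ 0.5254 -0.1896  0.055 ] blockback [ 0.5264 -0.1225  0.07  ]
(array([ 0.52574222, -0.13891046,  0.10250116]), [np.float64(0.0003284672798430633), np.float64(0.0003284672798429317)])
```

```bash
echo '[[[0, 0, 0.02], [0, 0, 0]], [[0, 0, 0.02], [0, 0, 0]], [[0, 0, 0.012], [0, 0, 0]], [[0, 0, 0.006], [0, 0, 0]], [[0, 0, 0], [0, 0, 0]], [[0, 0, 0], [0, 0, 0]]]' > rows.txt && python3 -m pendant rows.txt
echo '[[[0.003, 0, 0], [0, 0, 0]], [[0.003, 0, 0], [0, 0, 0]], [[0.002, 0, 0], [0, 0, 0]], [[0.001, 0, 0], [0, 0, 0]], [[0.001, 0, 0], [0, 0, 0]], [[0.001, 0, 0], [0, 0, 0]], [[0, 0, 0], [0, 0, 0]]]' > rows.txt && python3 -m pendant rows.txt
echo '[[[0.001, 0, 0], [0, 0, 0]], [[0.001, 0, 0], [0, 0, 0]], [[0.001, 0, 0], [0, 0, 0]]]' > rows.txt && python3 -m pendant rows.txt
```

```text
time: 10.18
tool_pos: [0.5258, -0.1721, 0.2672]
tool_rot: [3.139, 0.001, 1.566]
contact_force: [0.2, -0.5, -0.0]
opening: 0.0006
grip_force: 0.0
time: 10.77
tool_pos: [0.5253, -0.1607, 0.2658]
tool_rot: [3.141, -0.0, 1.566]
contact_force: [-0.7, -0.1, 0.6]
opening: 0.0005
grip_force: 0.0
time: 11.02
tool_pos: [0.5253, -0.1579, 0.2657]
tool_rot: [3.142, -0.0, 1.566]
contact_force: [-0.0, 0.2, 0.2]
opening: 0.0005
grip_force: 0.0
```

```bash
for i in 1; do :; done
echo '[[[0.001, 0, 0], [0, 0, 0]], [[0.001, 0, 0], [0, 0, 0]]]' > rows.txt && python3 -m pendant rows.txt | sed -n '2p;4p'
echo '[[[0.001, 0, 0], [0, 0, 0]], [[0.001, 0, 0], [0, 0, 0]]]' > rows.txt && python3 -m pendant rows.txt | sed -n '2p;4p'
echo '[[[0.001, 0, 0], [0, 0, 0]], [[0.001, 0, 0], [0, 0, 0]]]' > rows.txt && python3 -m pendant rows.txt | sed -n '2p;4p'
```

```text
tool_pos: [0.5253, -0.1558, 0.2657]
contact_force: [-0.8, 1.3, 0.6]
tool_pos: [0.5253, -0.1538, 0.2657]
contact_force: [0.2, -0.7, 0.3]
tool_pos: [0.5254, -0.1523, 0.2658]
contact_force: [-0.9, -4.2, 0.7]
```

```bash

echo '[[[0.0005, 0, 0], [0, 0, 0]]]' > rows.txt && python3 -m pendant rows.txt | sed -n '2p;4p'
echo '[[[0.0005, 0, 0], [0, 0, 0]]]' > rows.txt && python3 -m pendant rows.txt | sed -n '2p;4p'
echo '[[[0.0005, 0, 0], [0, 0, 0]]]' > rows.txt && python3 -m pendant rows.txt | sed -n '2p;4p'
echo '[[[0.0005, 0, 0], [0, 0, 0]]]' > rows.txt && python3 -m pendant rows.txt | sed -n '2p;4p'
```

```text
tool_pos: [0.5253, -0.152, 0.2658]
contact_force: [-1.1, -5.9, -0.2]
tool_pos: [0.5254, -0.1516, 0.2659]
contact_force: [-0.8, -7.1, 0.2]
tool_pos: [0.5254, -0.1512, 0.2659]
contact_force: [-1.2, -6.5, -0.4]
tool_pos: [0.5254, -0.1507, 0.2659]
contact_force: [-0.5, -4.4, -0.9]
```

```bash

echo '[[[0.0005, 0, 0], [0, 0, 0]], [[0.0005, 0, 0], [0, 0, 0]]]' > rows.txt && python3 -m pendant rows.txt | sed -n '2p;4p'
echo '[[[0.0005, 0, 0], [0, 0, 0]], [[0.0005, 0, 0], [0, 0, 0]]]' > rows.txt && python3 -m pendant rows.txt | sed -n '2p;4p'
echo '[[[0.0005, 0, 0], [0, 0, 0]]]' > rows.txt && python3 -m pendant rows.txt | sed -n '2p;4p'
```

```text
tool_pos: [0.5254, -0.1487, 0.2658]
contact_force: [0.8, 0.2, -0.7]
tool_pos: [0.5253, -0.1476, 0.2657]
contact_force: [-0.1, -0.4, 0.2]
tool_pos: [0.5253, -0.1471, 0.2657]
contact_force: [0.1, -0.2, 0.5]
```

```bash
cat > rd.py <<'E'
from cell import robot
from h import *
import sys
c=robot.read_camera('scene'); np.savez(sys.argv[1]+'.npz',**c); print(red(c['image']))
m=cv2.resize(c['image'][165:225,290:350],(600,600),interpolation=cv2.INTER_CUBIC); cv2.imwrite('pics/'+sys.argv[1]+'.png',m[:,:,::-1])
E
echo '[[[-0.01, 0, 0], [0, 0, 0]], [[-0.005, 0, 0], [0, 0, 0]], [[0, 0, -0.02], [0, 0, 0]], [[0, 0, -0.03], [0, 0, 0]], [[0, 0, -0.03], [0, 0, 0]], [[0, 0, -0.02], [0, 0, 0]], [[0, 0, 0], [0, 0, 0]], [[0, 0, 0], [0, 0, 0]]]' > rows.txt && python3 -m pendant rows.txt
echo '[[[0, 0, 0], [0, 0, 0]], [[0, 0, 0], [0, 0, 0]], [[0, 0, 0], [0, 0, 0]], [[0, 0, 0], [0, 0, 0]], [[0, 0, 0], [0, 0, 0]], [[0, 0, 0], [0, 0, 0]], [[0, 0, 0], [0, 0, 0]], [[0, 0, 0], [0, 0, 0]]]' > rows.txt && python3 -m pendant rows.txt | head -1
python3 rd.py r1
echo '[[[0, 0, 0], [0, 0, 0]], [[0, 0, 0], [0, 0, 0]], [[0, 0, 0], [0, 0, 0]], [[0, 0, 0], [0, 0, 0]], [[0, 0, 0], [0, 0, 0]], [[0, 0, 0], [0, 0, 0]]]' > rows.txt && python3 -m pendant rows.txt|head -1
python3 rd.py r2
```

```text
time: 12.93
tool_pos: [0.5253, -0.1631, 0.3668]
tool_rot: [3.139, 0.001, 1.565]
contact_force: [-0.3, -0.1, -1.0]
opening: 0.001
grip_force: 0.0
time: 13.6
((np.float64(324.66), np.float64(201.9), 289), (np.float64(324.95), np.float64(193.4), 261))
time: 14.15
((np.float64(324.58), np.float64(201.88), 287), (np.float64(324.95), np.float64(193.42), 254))
```

View pics/r2.png

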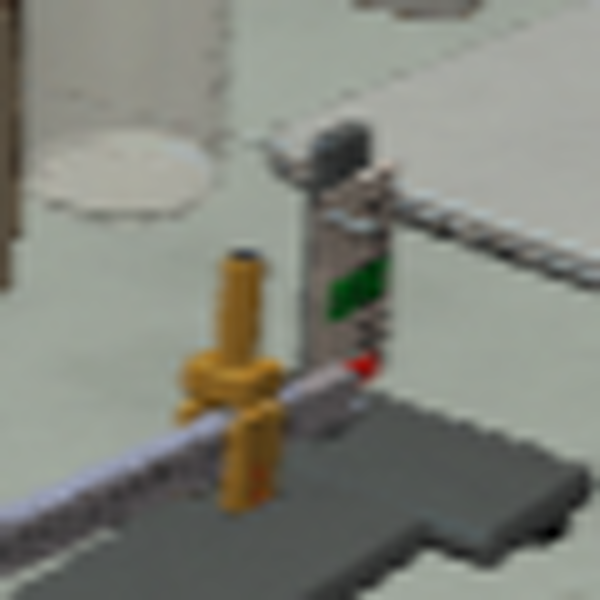

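```bash
python3 -c "
from h import *
for n in ('scene0','scene2','s3','sc5','r1','r2'): print(n,red(load(n)['image'],x0=322,x1=334))"
```

```text
scene0 ((np.float64(325.53), np.float64(203.63), 118), (np.float64(324.95), np.float64(193.38), 226))
scene2 ((np.float64(325.52), np.float64(203.65), 108), (np.float64(324.98), np.float64(193.37), 212))
s3 ((np.float64(326.43), np.float64(199.01), 258), (np.float64(324.95), np.float64(193.38), 221))
sc5 ((np.float64(325.78), np.float64(201.23), 172), (np.float64(324.95), np.float64(193.41), 215))
r1 ((np.float64(325.83), np.float64(201.05), 257), (np.float64(324.95), np.float64(193.4), 261))
r2 ((np.float64(325.83), np.float64(201.06), 253), (np.float64(324.95), np.float64(193.42), 254))
```

```bash
python3 -c "
from h import *
for n in ('scene0','sc5','r2'):
    w=load(n)['image'][197:208,319:332].astype(int); print(n); print(w[:,:,0]-np.maximum(w[:,:,1],w[:,:,2]))"
```

```text
scene0
[[ -7  -3   6  -1   1   7   7   5   5   3  -5  -8  -8]
 [ -8  -3   5   9   7   8   8   5   4  -1  -6  -8  -8]
 [ -5  -2   6   8   7   7   7   4   6  -1  -6  -8  -6]
 [ -6  -2   6   8   8   7   8   6   4  -3  -6  -6  -8]
 [ -5  -2   6   9   8   9   7   7   7   1  -7  -7  -8]
 [  4   2   5   7   8   9   7   3  -5  -8  -8  -7  -8]
 [ 15   5   4   4   5  31  60  64  14  -8  -7  -7  -8]
 [ 14   4   6   7   5  24  76  78  24  -4  -8  -8  -7]
 [ 10   3   4   3   2   2 -10  -8  -3  -2  -4  -3  -6]
 [ -8   3   2   3   3   3   1  -3  -4  -4  -3  -3  -3]
 [ 12   1   2   1   1   2  -1  -4  -4  -3  -3  -4  -3]]
sc5
[[ -6  -3   6   0   1   7   7   4   6   4  -4  -8  -9]
 [ -8  -3   6   8   7   8   7   5   4  -1  -7  -8  -8]
 [ -7  -1   6   8   8   8   6   4   6  -1  -6  -7  -7]
 [  3  -1   7   8   8   8   8  25  21  -3  -7  -7  -7]
 [ 26  10   6   8   8  28  87 121  44   0  -5  -7  -7]
 [ 21  10   5   5   6   4  40  75  45   7  -8  -9  -8]
 [ 18  10   5   4   2   2  14  40  11  -8  -7  -6  -8]
 [  8   1   4   2   2   1  -1  -4  -4  -5  -7  -8  -8]
 [ 20   6   1   2   1   2  -9  -8  -2  -3  -3  -4  -6]
 [ 15   6   2   2   2   2   0  -2  -2  -3  -2  -2  -3]
 [ 15   6   2   2   2  -1  -3  -3  -3  -3  -3  -3  -3]]
r2
[[ -6  -3   6  -2   0   8   6   5   7   3  -4  -7  -9]
 [ -8  -4   6   9   7   7   8   6   5   0  -7  -8  -8]
 [ -6  -2   6   9   8   7   7   4   6  -1  -7  -7  -8]
 [ -7  -2   6   8   8   8   8  52  45  -3  -6  -7  -8]
 [ -6  -1   6   8   8  47 109 136  73   8  -6  -8  -8]
 [ -1   3   6   5   6   5  15  70  41   1  -8  -8  -7]
 [ -8   0   5   3   3   2  15  19   0  -8  -7  -7  -8]
 [-18   0   3   2   2   2   0  -3  -4  -5  -7  -8  -8]
 [  2   1   1   3   3   2 -10  -8  -2  -2  -3  -4  -5]
 [  2   2   2   3   2   1   0  -3  -4  -4  -3  -3  -3]
 [  2   2   1   1   0  -1  -2  -3  -2  -3  -3  -4  -3]]
```

```bash

echo '[[[0, 0, 0.025], [0, 0, 0]], [[0, 0, 0.03], [0, 0, 0]], [[0, 0, 0.025], [0, 0, 0]], [[0, 0, 0.015], [0, 0, 0]], [[0, 0, 0.005], [0, 0, 0]], [[0, 0, 0], [0, 0, 0]], [[0, 0, 0], [0, 0, 0]]]' > rows.txt && python3 -m pendant rows.txt| sed -n '1,2p;4p'
echo '[[[0.003, 0, 0], [0, 0, 0]], [[0.003, 0, 0], [0, 0, 0]], [[0.003, 0, 0], [0, 0, 0]], [[0.003, 0, 0], [0, 0, 0]], [[0.002, 0, 0], [0, 0, 0]], [[0.001, 0, 0], [0, 0, 0]], [[0.001, 0, 0], [0, 0, 0]], [[0, 0, 0], [0, 0, 0]]]' > rows.txt && python3 -m pendant rows.txt| sed -n '2p;4p'
echo '[[[0.0007, 0, 0], [0, 0, 0]], [[0.0007, 0, 0], [0, 0, 0]]]' > rows.txt && python3 -m pendant rows.txt | sed -n '2p;4p'
echo '[[[0.0007, 0, 0], [0, 0, 0]], [[0.0007, 0, 0], [0, 0, 0]]]' > rows.txt && python3 -m pendant rows.txt | sed -n '2p;4p'
echo '[[[0.0007, 0, 0], [0, 0, 0]], [[0.0007, 0, 0], [0, 0, 0]]]' > rows.txt && python3 -m pendant rows.txt | sed -n '2p;4p'
echo '[[[0.0007, 0, 0], [0, 0, 0]], [[0.0007, 0, 0], [0, 0, 0]]]' > rows.txt && python3 -m pendant rows.txt | sed -n '2p;4p'
```

```text
time: 14.78
tool_pos: [0.5257, -0.1626, 0.2664]
contact_force: [0.3, -0.5, 0.6]
tool_pos: [0.5254, -0.1463, 0.2658]
contact_force: [-0.4, -0.3, 0.7]
tool_pos: [0.5254, -0.1454, 0.2658]
contact_force: [0.0, -3.2, -0.5]
tool_pos: [0.5254, -0.1443, 0.2659]
contact_force: [0.0, -6.3, -0.1]
tool_pos: [0.5255, -0.1431, 0.2659]
contact_force: [-1.2, -7.8, -0.6]
tool_pos: [0.5254, -0.1407, 0.2658]
contact_force: [0.4, -0.1, 0.1]
```

```bash

echo '[[[0.001, 0, 0], [0, 0, 0]], [[0.001, 0, 0], [0, 0, 0]], [[0.0007, 0, 0], [0, 0, 0]], [[0.0007, 0, 0], [0, 0, 0]]]' > rows.txt && python3 -m pendant rows.txt | sed -n '2p;4p'
echo '[[[0.0007, 0, 0], [0, 0, 0]], [[0.0007, 0, 0], [0, 0, 0]]]' > rows.txt && python3 -m pendant rows.txt | sed -n '2p;4p'
echo '[[[0.0007, 0, 0], [0, 0, 0]], [[0.0007, 0, 0], [0, 0, 0]]]' > rows.txt && python3 -m pendant rows.txt | sed -n '2p;4p'
echo '[[[0.0007, 0, 0], [0, 0, 0]], [[0.0007, 0, 0], [0, 0, 0]]]' > rows.txt && python3 -m pendant rows.txt | sed -n '2p;4p'
echo '[[[-0.008, 0, 0], [0, 0, 0]], [[-0.007, 0, 0], [0, 0, 0]], [[0, 0, -0.02], [0, 0, 0]], [[0, 0, -0.03], [0, 0, 0]], [[0, 0, -0.03], [0, 0, 0]], [[0, 0, -0.02], [0, 0, 0]], [[0, 0, 0], [0, 0, 0]], [[0, 0, 0], [0, 0, 0]]]' > rows.txt && python3 -m pendant rows.txt | sed -n '2p;4p'
echo '[[[0, 0, 0], [0, 0, 0]], [[0, 0, 0], [0, 0, 0]], [[0, 0, 0], [0, 0, 0]], [[0, 0, 0], [0, 0, 0]], [[0, 0, 0], [0, 0, 0]], [[0, 0, 0], [0, 0, 0]], [[0, 0, 0], [0, 0, 0]], [[0, 0, 0], [0, 0, 0]]]' > rows.txt && python3 -m pendant rows.txt | head -1
sed -i "s/red(c\['image'\])/red(c['image'],322,334)/" rd.py; python3 rd.py r3
```

```text
tool_pos: [0.5255, -0.1374, 0.2658]
contact_force: [0.4, -4.3, -1.8]
tool_pos: [0.5255, -0.1365, 0.2658]
contact_force: [0.8, -6.2, -1.1]
tool_pos: [0.5256, -0.1354, 0.2659]
contact_force: [0.3, -7.3, -0.3]
tool_pos: [0.5254, -0.133, 0.2657]
contact_force: [0.2, -0.5, 0.4]
tool_pos: [0.5253, -0.1487, 0.3667]
contact_force: [0.4, -0.6, 0.3]
time: 18.28
((np.float64(326.07), np.float64(200.72), 316), (np.float64(325.0), np.float64(193.39), 255))
```

```bash

echo '[[[0, 0, 0.025], [0, 0, 0]], [[0, 0, 0.03], [0, 0, 0]], [[0, 0, 0.025], [0, 0, 0]], [[0, 0, 0.015], [0, 0, 0]], [[0, 0, 0.005], [0, 0, 0]], [[0, 0, 0], [0, 0, 0]]]' > rows.txt && python3 -m pendant rows.txt| sed -n '1,2p;4p'
echo '[[[0.003, 0, 0], [0, 0, 0]], [[0.003, 0, 0], [0, 0, 0]], [[0.003, 0, 0], [0, 0, 0]], [[0.003, 0, 0], [0, 0, 0]], [[0.002, 0, 0], [0, 0, 0]], [[0.002, 0, 0], [0, 0, 0]], [[0.001, 0, 0], [0, 0, 0]], [[0.001, 0, 0], [0, 0, 0]]]' > rows.txt && python3 -m pendant rows.txt| sed -n '2p;4p'
echo '[[[0.0007, 0, 0], [0, 0, 0]], [[0.0007, 0, 0], [0, 0, 0]]]' > rows.txt && python3 -m pendant rows.txt | sed -n '2p;4p'
echo '[[[0.0007, 0, 0], [0, 0, 0]], [[0.0007, 0, 0], [0, 0, 0]]]' > rows.txt && python3 -m pendant rows.txt | sed -n '2p;4p'
echo '[[[0.0007, 0, 0], [0, 0, 0]], [[0.0007, 0, 0], [0, 0, 0]]]' > rows.txt && python3 -m pendant rows.txt | sed -n '2p;4p'
echo '[[[0.0007, 0, 0], [0, 0, 0]], [[0.0007, 0, 0], [0, 0, 0]]]' > rows.txt && python3 -m pendant rows.txt | sed -n '2p;4p'
```

```text
time: 18.83
tool_pos: [0.5252, -0.1481, 0.2647]
contact_force: [0.5, -0.3, -0.6]
tool_pos: [0.5255, -0.1301, 0.2659]
contact_force: [1.7, -1.7, 0.2]
tool_pos: [0.5256, -0.1293, 0.2659]
contact_force: [-0.3, -4.5, 0.4]
tool_pos: [0.5256, -0.1282, 0.2659]
contact_force: [-0.3, -7.0, -0.9]
tool_pos: [0.5255, -0.1264, 0.2658]
contact_force: [0.5, 0.2, -0.6]
tool_pos: [0.5254, -0.1243, 0.2657]
contact_force: [0.6, -0.2, -0.0]
```

```bash

echo '[[[0.001, 0, 0], [0, 0, 0]], [[0.001, 0, 0], [0, 0, 0]], [[0.0007, 0, 0], [0, 0, 0]], [[0.0007, 0, 0], [0, 0, 0]]]' > rows.txt && python3 -m pendant rows.txt | sed -n '2p;4p'
echo '[[[0.0007, 0, 0], [0, 0, 0]], [[0.0007, 0, 0], [0, 0, 0]]]' > rows.txt && python3 -m pendant rows.txt | sed -n '2p;4p'
echo '[[[0.0007, 0, 0], [0, 0, 0]], [[0.0007, 0, 0], [0, 0, 0]]]' > rows.txt && python3 -m pendant rows.txt | sed -n '2p;4p'
```

```text
tool_pos: [0.5256, -0.1214, 0.2658]
contact_force: [-0.3, -5.6, -0.3]
tool_pos: [0.5256, -0.1204, 0.2659]
contact_force: [-0.4, -6.2, 0.5]
tool_pos: [0.5255, -0.1185, 0.2658]
contact_force: [-0.2, -0.5, -0.0]
```

```bash

echo '[[[-0.008, 0, 0], [0, 0, 0]], [[-0.007, 0, 0], [0, 0, 0]], [[0, 0, -0.02], [0, 0, 0]], [[0, 0, -0.03], [0, 0, 0]], [[0, 0, -0.03], [0, 0, 0]], [[0, 0, -0.02], [0, 0, 0]], [[0, 0, 0], [0, 0, 0]], [[0, 0, 0], [0, 0, 0]]]' > rows.txt && python3 -m pendant rows.txt | sed -n '2p;4p'
echo '[[[0, 0, 0], [0, 0, 0]], [[0, 0, 0], [0, 0, 0]], [[0, 0, 0], [0, 0, 0]], [[0, 0, 0], [0, 0, 0]], [[0, 0, 0], [0, 0, 0]], [[0, 0, 0], [0, 0, 0]], [[0, 0, 0], [0, 0, 0]], [[0, 0, 0], [0, 0, 0]]]' > rows.txt && python3 -m pendant rows.txt | head -1
python3 rd.py r4
echo '[[[0, 0, 0], [0, 0, 0]], [[0, 0, 0], [0, 0, 0]], [[0, 0, 0], [0, 0, 0]], [[0, 0, 0], [0, 0, 0]], [[0, 0, 0], [0, 0, 0]], [[0, 0, 0], [0, 0, 0]], [[0, 0, 0], [0, 0, 0]], [[0, 0, 0], [0, 0, 0]]]' > rows.txt && python3 -m pendant rows.txt | head -1
python3 rd.py r5
```

```text
tool_pos: [0.5254, -0.1338, 0.3667]
contact_force: [0.2, -0.3, -0.2]
time: 22.17
((np.float64(326.79), np.float64(196.24), 285), (np.float64(325.0), np.float64(193.3), 250))
time: 22.88
((np.float64(326.8), np.float64(196.22), 294), (np.float64(325.0), np.float64(193.32), 244))
```

```bash

echo '[[[0, 0, 0.025], [0, 0, 0]], [[0, 0, 0.03], [0, 0, 0]], [[0, 0, 0.02], [0, 0, 0]], [[0, 0, 0.012], [0, 0, 0]], [[0, 0, 0.003], [0, 0, 0]], [[0, 0, 0], [0, 0, 0]]]' > rows.txt && python3 -m pendant rows.txt| sed -n '1,2p;4p'
echo '[[[0.003, 0, 0], [0, 0, 0]], [[0.003, 0, 0], [0, 0, 0]], [[0.003, 0, 0], [0, 0, 0]], [[0.003, 0, 0], [0, 0, 0]], [[0.002, 0, 0], [0, 0, 0]], [[0.001, 0, 0], [0, 0, 0]], [[0.001, 0, 0], [0, 0, 0]], [[0.001, 0, 0], [0, 0, 0]]]' > rows.txt && python3 -m pendant rows.txt| sed -n '2p;4p'
echo '[[[0.0007, 0, 0], [0, 0, 0]], [[0.0007, 0, 0], [0, 0, 0]]]' > rows.txt && python3 -m pendant rows.txt | sed -n '2p;4p'
echo '[[[0.0007, 0, 0], [0, 0, 0]], [[0.0007, 0, 0], [0, 0, 0]]]' > rows.txt && python3 -m pendant rows.txt | sed -n '2p;4p'
echo '[[[0.0007, 0, 0], [0, 0, 0]], [[0.0007, 0, 0], [0, 0, 0]]]' > rows.txt && python3 -m pendant rows.txt | sed -n '2p;4p'
```

```text
time: 23.43
tool_pos: [0.5254, -0.1334, 0.2751]
contact_force: [0.3, 0.5, -0.0]
tool_pos: [0.5255, -0.1163, 0.2758]
contact_force: [0.0, -0.0, 0.5]
tool_pos: [0.5256, -0.115, 0.2757]
contact_force: [0.3, -0.7, -0.4]
tool_pos: [0.5256, -0.114, 0.2758]
contact_force: [0.1, -4.0, 0.8]
tool_pos: [0.5256, -0.113, 0.2759]
contact_force: [0.0, -7.1, 0.0]
```

```bash

echo '[[[0.0007, 0, 0], [0, 0, 0]], [[0.0007, 0, 0], [0, 0, 0]]]' > rows.txt && python3 -m pendant rows.txt | sed -n '2p;4p'
echo '[[[0.0007, 0, 0], [0, 0, 0]]]' > rows.txt && python3 -m pendant rows.txt | sed -n '2p;4p'
```

```text
tool_pos: [0.5256, -0.1112, 0.2758]
contact_force: [0.3, -0.3, -0.1]
tool_pos: [0.5255, -0.11, 0.2757]
contact_force: [0.3, 0.1, -0.1]
```

```bash

echo '[[[-0.008, 0, 0], [0, 0, 0]], [[-0.007, 0, 0], [0, 0, 0]], [[0, 0, -0.02], [0, 0, 0]], [[0, 0, -0.03], [0, 0, 0]], [[0, 0, -0.03], [0, 0, 0]], [[0, 0, -0.02], [0, 0, 0]], [[0, 0, 0], [0, 0, 0]], [[0, 0, 0], [0, 0, 0]]]' > rows.txt && python3 -m pendant rows.txt | sed -n '2p;4p'
echo '[[[0, 0, -0.02], [0, 0, 0]], [[0, 0, -0.02], [0, 0, 0]], [[0, 0, 0], [0, 0, 0]], [[0, 0, 0], [0, 0, 0]], [[0, 0, 0], [0, 0, 0]], [[0, 0, 0], [0, 0, 0]], [[0, 0, 0], [0, 0, 0]], [[0, 0, 0], [0, 0, 0]]]' > rows.txt && python3 -m pendant rows.txt | head -1
echo '[[[0, 0, 0], [0, 0, 0]], [[0, 0, 0], [0, 0, 0]], [[0, 0, 0], [0, 0, 0]], [[0, 0, 0], [0, 0, 0]], [[0, 0, 0], [0, 0, 0]], [[0, 0, 0], [0, 0, 0]], [[0, 0, 0], [0, 0, 0]], [[0, 0, 0], [0, 0, 0]]]' > rows.txt && python3 -m pendant rows.txt | head -1
python3 rd.py r6
python3 - <<'E'
from cell import robot
from h import *
w=load('r6')['image'][185:203,319:332].astype(int); print(w[:,:,0]-np.maximum(w[:,:,1],w[:,:,2]));print(w[:,:,1]-np.maximum(w[:,:,0],w[:,:,2]))
# bottle still standing, blue band on pan
a=load('sc5')['image'][180:225,225:265].astype(int);b=load('r6')['image'][180:225,225:265].astype(int)
for q in (a,b):
    m=(q[:,:,2]-q[:,:,0]>40); y,x=np.nonzero(m); print(m.sum(),x.mean()+225,y.mean()+180)
E
```

```text
tool_pos: [0.5255, -0.1256, 0.3767]
contact_force: [-0.2, -0.1, 0.2]
time: 26.18
time: 26.85
((np.float64(327.36), np.float64(193.03), 302), (np.float64(324.96), np.float64(192.19), 57))
[[ -7  -5   3   8   7   8   8   6   3   6   0  -9  -3]
 [ -7  -5   3   2 -13  -5   7   9   6   6   3   1   0]
 [ -7  -5   4   4   3  -3 -11 -11  -6   5   0  -3  -1]
 [ -7  -6   3   7   8   6   6   2   0   4  -4  -7  -6]
 [ -8  -5   5   7   7   8   6   7   5   6  -3  -7  -7]
 [ -8  -5   5   8   8   8   8   8   5 -10 -10  -7  -7]
 [ -9  -5   4   8   7   8   6  -5 -43 -36 -13  -8  -7]
 [ -8  -6   7   9   8 -11 -38 -24  14  67  21  -9  -8]
 [ -8  -6   6   1 -41 -45 -17  89 136 133  31  -8  -7]
 [ -6  -4   7  -6  -4   2   3   2  38  77  12  -8  -8]
 [ -7  -4   4   3   2   1   2   2   6   3  -5  -8  -8]
 [ -7  -4  -1   2   2   2   2   2   5   0  -5  -7  -8]
 [-26 -18  -5   1   1   2   2   2   6   2  -4  -8  -8]
 [-11  -1   2   2   2   3   1   2   5   0  -6  -8  -8]
 [  1   1   1   2   1   1   3   3   6   0  -6  -8  -7]
 [  0   2   3   2   4   6   8   6   3  -2  -5  -6  -7]
 [  2   2   2   4   7   8   8   6
[... 660 characters left out ...]
-89 -136 -133  -31    8    7]
 [   6    4   -7    6    4   -2   -4   -3  -39  -77  -12    8    8]
 [   7    4   -4   -3   -2   -2   -3   -3   -6   -3    5    8    8]
 [  -2   -2   -3   -3   -2   -3   -3   -3   -5    0    5    7    8]
 [ -19  -14   -6   -3   -3   -3   -3   -3   -6   -2    4    8    8]
 [ -10   -3   -2   -3   -3   -4   -3   -4   -5    0    6    8    8]
 [  -2   -1   -2   -3   -3   -4   -3   -3   -6    0    6    8    7]
 [  -1   -3   -4   -3   -4   -6   -8   -6   -3    2    5    6    7]
 [  -2   -3   -3   -4   -7   -8   -8   -6   -7    0    6    8    8]
 [  -3   -3   -5   -8   -7   -7   -8   -3    6    7    8    8    9]]
16 250.5 211.375
17 250.23529411764707 215.29411764705884
```

```bash
python3 -c "
from cell import robot
print(robot.hand_in())"
```

```text
the job is handed in; nothing more can be done
None
```

The blue-band bottle is standing on the pan and the poise was pushed in six notches with fingertip pushes (highest force reading about 8 N). By camera measurement the pointer rests inside the green band, 1 to 4.5 mm above its middle. I handed the job in at about 27 s with the hand clear, and no verdict came back. I viewed 11 pictures, one over the limit of 10.

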